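# Bolt down the clamp plate of a tray sealer in cross order

### The arm

A 6-joint arm with a two-finger parallel gripper is mounted at the origin on the work surface. World frame = base frame: x ahead of the robot, y to its left, z up, the work surface at z = 0. Lengths are in mm, angles in rad, forces in N, time in s.
With the tool pointing down it reaches from about 400 to 925 mm from the base axis. Payload 12.5 kg.
Tool frame: the origin (TCP) lies at the very end of the fingers, on their centre line; the grasp point (between the pads) lies 19 mm behind it (env.tcp_to_grasp is the distance from the TCP to the grasp point, in mm); z points along the fingers, x is the direction in which the jaws open and shut, and the axes are right-handed (so a half turn about z gives the same grasp; the last joint's range is limited). The gripper opens to 95 mm and grips with 3 to 60 N. Pads are 20 mm wide; open, the fingers measure 119 mm over their backs; the gripper's body (75 mm by 180 mm) begins 59 mm behind the grasp point.
Start: joints at [1.129, 0.491, 1.559, -0, 1.092, -0.106], TCP at [205.938, 590.118, 184.661] pointing down, gripper open.
Joint ranges: [-3.1, 3.1], [-0.84, 2.19], [0.05, 2.79], [-1.13, 4.28], [0.06, 2.93], [-2.69, 2.69]. Speed limits (rad/s): [2.22, 2.22, 2.79, 3.14, 3.14, 3.14].

### API

Orientations are given as [roll, pitch, yaw] about the fixed x, y, z axes, in that order (R = Rz(yaw) Ry(pitch) Rx(roll)).
In Python, from cell import env, vision, job gives the robot as it stands.
- The arm moves only by the shell command python3 -m pendant 'ROWS' [OPENING]. ROWS is JSON, a list of rows, each a list of 4 numbers: the shift along the tool's x, y, z in mm, then the turn about the tool's z in degrees. In form: [[tx, ty, tz, turn], ...]. A call has 1 to 8 rows; each row is the pose to reach, as a shift and turn from the pose measured when the call began, along the tool's axes at that moment; what a row does not reach only later rows make up. A row lasts 1/8 s, in which the tool goes at most 62.5 mm and 10.7 degrees, less where a joint would pass 70% of its speed; a pose out of reach is approached as far as the arm can. A call with a gripper value outside its range is refused whole. OPENING is the closure, from 0 (fully open) to 1 (shut), set as the call begins (- or left out, the last holds). The fingers move at their own pace and stop on an object; the grip force is fixed at half the most. Time passes only in rows, so rows that repeat a pose let the fingers close. It gives the time, the measured TCP pose, the force and the opening at its end, in the units of the state.
- env.state(): the state, without advancing time (a new reading comes with each control period).
- vision.read_camera(name): name is "scene" or "top" or "wrist"; returns a dict with "pixels" (480x640x3 uint8, red, green, blue), "intrinsics" (3x3 intrinsics, pixels), "k1" (the pictures are not rectified: a ray, as slopes to the right and down, at radius r is drawn at 1 + k1 r^2 times it, then the intrinsics apply), "R" (3x3) and "t" (3): a world point X has camera coordinates R X + t; the wrist camera has in their place "tool_from_camera" (4x4, takes a point from camera to tool coordinates, whose origin is the TCP and whose axes are the tool frame's). Camera axes: x right, y down, z forward; pixel columns grow to the right and rows downward; lengths in mm; the calibration is good to about 2 mm. A picture is of the moment at which its call begins: read the wrist's pose just before it. There is no depth.
- job.job_done(): hands the job in, once; it reports no verdict.
Trained networks look in a picture, given as the dict that the camera call returned (one of the last four; its "shot" number tells which), for a name from the list of things; names that differ only in an ending like _2 or _b are one class to them, and where a whole thing is asked for, a point or a joint stands for the part that bears it (a point fixed in the world has none). Each returns a list of dicts, best first, with "confidence" (0 to 1); they miss things now and then, are a little off and sometimes report something else, mostly with a low value. They report only what shows in the picture. A call takes as long as a camera call. They do not tell look-alikes from the thing itself.
- vision.find_in(picture, query): "at" ([x, y, z] in mm, in the coordinates of the camera as it stood for that picture, good to about 4 mm: the middle of the surface that is visible of it).
- vision.regions_of(picture, query): "pixels" (480x640 bool, what is visible of it).
The state is a dict: "t": time; "joints": joint angles; "qvel": joint speeds; "tau": joint torques, N m; "eef_pos": TCP position; "tcp_rot": TCP orientation; "ft_force": force on the tool from outside, world axes, zero at the start; "moment": the same for the moment, N m; "opening": opening from 0.0 (shut) to 1.0 (fully open).
Only numpy, scipy, OpenCV 4.12 (cv2) and the standard library are available. Lean on these libraries where they do the work, as an engineer would, in place of code of your own. Each camera call takes 0.05 s, during which the arm holds its last target.

### The job

The clamp plate of the tray sealer stands proud on its springs under four loose wing nuts. Tighten each nut clockwise, a little under half a turn, until you feel it firm up and no further, in cross order: after the first nut do the one diagonally opposite, then the remaining pair, so that the plate seats evenly and fully home. Do not crank any nut past firm, leave the trays and the basket alone, and let go at the end.

Things in the scene. Friction and masses are not known exactly. Their poses are not given: they have to be found in the camera images.
- machine: Bench-top tray sealer, fixed: low light-grey box 250 x 280 mm, deck 60 mm above the table, film roll along its far side (x 125 to 200 mm, up to 78 mm high). Origin on the table under its centre; x towards the film roll (away from the robot, yaw within 0.3 rad), y left, z up. Four studs 8 mm thick, tips 106 mm high (inside the nuts), at x +-60, y +-75 mm carry the nuts.
- plate: Loose aluminium clamp plate 160 x 190 x 8 mm with an 80 x 110 mm window, lying over the four studs on spring pads (3.5 to 8 N each). Origin at the centre of its underside; z up. It starts standing 2 mm proud, its underside 66 mm above the machine's origin; fully home it is at 64 to 64.8 mm. The nuts push it down.
- nut_1: Brass wing nut on the near left stud (machine x -60, y +75 mm). All four nuts are alike. Origin: on the axis, centre of the underside; z up. Foot 24 mm across, 10 mm high; above it the upright flat blade to grip, 44 mm long (along x, centred), 10 mm thick (y), from 10 to 43 mm above the origin.
- nut_2: Brass wing nut on the far left stud (machine x +60, y +75 mm). Like nut_1. Clockwise from above tightens and lowers it 8 mm per full turn; all stay where left. Each starts 1.7 to 2.6 rad (hidden, different per nut) before fully down, its blade in any direction.
- nut_3: Brass wing nut on the far right stud (machine x +60, y -75 mm). Like nut_1. Each turns at 0.06 to 0.12 N m until fully down (origin 72 to 72.8 mm above the machine's origin, differing from stud to stud), then its stud winds up: 1.6 N m more per rad, springing back on release. Joint nut_N reads 3 rad when fully down, over 2.85 is tight.
- nut_4: Brass wing nut on the near right stud (machine x -60, y -75 mm). Like nut_1. A nut forced over 0.32 rad past fully down (joint core_N, its stud's wind-up; some 0.5 N m) is over-tightened and spoilt: stop when the torque has risen 0.15 to 0.3 N m. Diagonal pairs: nut_1 with nut_3, nut_2 with nut_4.
- trays: Stack of nested white produce trays 150 x 105 x 60 mm, loose, standing on the table to the left of the machine (bystander). Origin at the centre of its underside.
- basket: Green plastic basket 190 x 130 x 65 mm with two potatoes, loose, to the right of the machine (bystander). Origin at the centre of its underside.
Mind the look-alikes: they are no part of the job. There is more than one size of the plate; the job needs the largest.

How it is judged (in metres and radians):
On the way, in this order (a step that is already met when the one before it is completed fails the run):
1. a first nut is tight (value of joint any of nut_1, nut_2, nut_3, nut_4 above 2.85 rad), for 0.2 s.
2. the nut diagonally opposite is tight too ((value of joint each of nut_1, nut_3 above 2.85 rad or value of joint each of nut_2, nut_4 above 2.85 rad)), for 0.2 s.
3. three nuts are tight ((value of joint each of nut_2, nut_3, nut_4 above 2.85 rad or value of joint each of nut_1, nut_3, nut_4 above 2.85 rad or value of joint each of nut_1, nut_2, nut_4 above 2.85 rad or value of joint each of nut_1, nut_2, nut_3 above 2.85 rad)), for 0.2 s.
4. all four nuts are tight (value of joint each of nut_1, nut_2, nut_3, nut_4 above 2.85 rad), for 0.2 s.
At the end, for the whole second after the job is handed in: All four nuts tight (no more than 0.15 rad of turn before fully down), the plate home (underside less than 65.3 mm above the machine's foot; it started at 66 mm) and level with the machine within 0.012 rad, and every nut let go (all of step 4 and z of plate in the frame of machine below 0.0653 m and angle between the z axis of plate and the z axis of machine, either way round below 0.012 rad); the robot touches nothing.
It fails at once if a nut is over-tightened (turned more than 0.32 rad, about 0.5 N m, past the point where it is fully down) (value of joint any of core_1, core_2, core_3, core_4 above 0.32 rad).
It fails at once if two neighbouring nuts are tight while both others are not (not cross order) ((value of joint each of nut_1, nut_2 above 2.85 rad and not (value of joint nut_3 above 2.85 rad) and not (value of joint nut_4 above 2.85 rad)) or (value of joint each of nut_2, nut_3 above 2.85 rad and not (value of joint nut_4 above 2.85 rad) and not (value of joint nut_1 above 2.85 rad)) or (value of joint each of nut_3, nut_4 above 2.85 rad and not (value of joint nut_1 above 2.85 rad) and not (value of joint nut_2 above 2.85 rad)) or (value of joint each of nut_4, nut_1 above 2.85 rad and not (value of joint nut_2 above 2.85 rad) and not (value of joint nut_3 above 2.85 rad))).
It fails at once if the tray stack is moved more than 30 mm (distance of trays from where it was at the start of the episode above 0.03 m).
It fails at once if the basket is moved more than 30 mm (distance of basket from where it was at the start of the episode above 0.03 m).
It also fails if it takes over 72 s, if anything falls off the work surface, if the arm or the gripper's body presses on something with over 40 N, if the wrist force passes 120 N, or if a joint passes its speed limit or range.

## Working session

There is one attempt and no reset: what is moved stays moved. The work goes in short steps, Python scripts to look and compute and a shell command to move; the robot and the scene stay as the last step left them, time stands still between calls to the robot, and variables do not carry over. Pictures are saved under pics/ and viewed, and the job is handed in when it is done.

```bash
ls; mkdir -p pics
python3 - <<'E'
from cell import env,vision,job
import cv2
print(env.state(), env.tcp_to_grasp)
for n in ["top","scene"]:
    p=vision.read_camera(n)
    cv2.imwrite(f"pics/{n}0.png",p["pixels"][:,:,::-1])
    print(n,p["intrinsics"],p["k1"],p["R"],p["t"])
    for q in ["nut_1","plate","machine"]:
        for d in vision.find_in(p,q):
            X=p["R"].T@(d["at"]-p["t"]); print(q,d["confidence"],X.round(1))
print(env.state()["t"])
E
```

```text
pics
{'t': 0.0, 'joints': array([ 1.12937733e+00,  4.91563284e-01,  1.55943870e+00,  5.40128427e-06,
        1.09166450e+00, -1.05599988e-01]), 'qvel': array([ 0.00087458, -0.00189677,  0.00108512, -0.00039153, -0.00154811,
        0.00146504]), 'tau': array([-9.17077887e-04, -6.12642717e+01, -2.58181643e+01,  6.93516224e-02,
        4.81349160e-02, -6.39425434e-05]), 'eef_pos': array([205.82915714, 589.85869283, 184.06314498]), 'tcp_rot': array([-3.14147470e+00,  1.06734331e-03,  1.23497489e+00]), 'ft_force': array([-0.09365509,  0.42716666,  0.33839824]), 'moment': array([-0.01855911, -0.03087904, -0.00035809]), 'opening': 1.0015704000166161} 18.8
top [[592.93140595   0.         323.1748449 ]
 [  0.         592.93140595 247.57713125]
 [  0.           0.           1.        ]] 0.055651523464684216 [[-0.0048716  -0.99991453 -0.01213231]
 [-0.99154675  0.00640321 -0.12959182]
 [ 0.12965843  0.01139843 -0.9914932 ]] [   8.63221298  499.21584208 1322.62784544]
nut_1 0.72 [610.  -67.2 114.9]
nut_1 0.52 [492.3 -81.  119.1]
nut_1 0.42 [603.1  78.5 115.4]
plate 0.86 [727.3 319.5   7.2]
plate 0.8 [549.9  -1.6  71.8]
plate 0.73 [292.8 205.3   6.3]
machine 0.57 [575.1   5.3  60.3]
scene [[464.22624045   0.         310.23246973]
 [  0.         464.22624045 243.43489734]
 [  0.           0.           1.        ]] 0.006201633354867053 [[ 0.83153441  0.55546873 -0.00223832]
 [ 0.4437134  -0.66665051 -0.59891195]
 [-0.33416903  0.49702272 -0.80081176]] [-423.06325107 -171.41543665 1171.72336326]
nut_1 0.73 [499.5 -80.4 108.3]
nut_1 0.69 [512.7 276.   49.8]
nut_1 0.63 [604.4  75.5 102.1]
nut_1 0.62 [486.9  72.2 101.9]
plate 0.73 [725.  311.3   7.2]
plate 0.63 [553.6  -9.5  75.4]
plate 0.62 [294.6 200.9   5.3]
machine 0.7 [634.3 -31.6  62. ]
machine 0.42 [483.7  72.9 107.3]
0.4
```

View pics/top0.png

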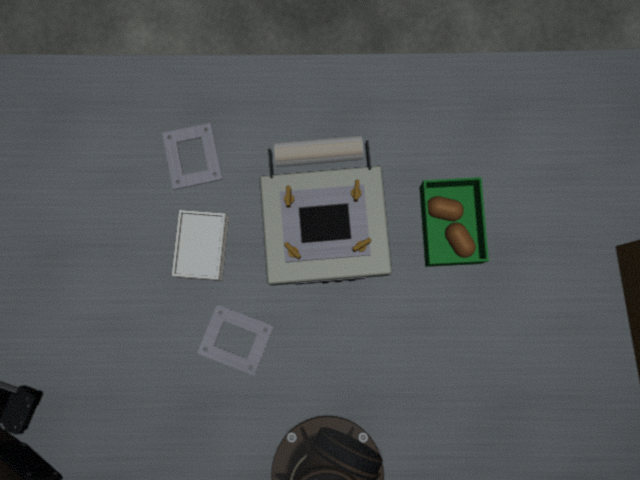

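View pics/scene0.png

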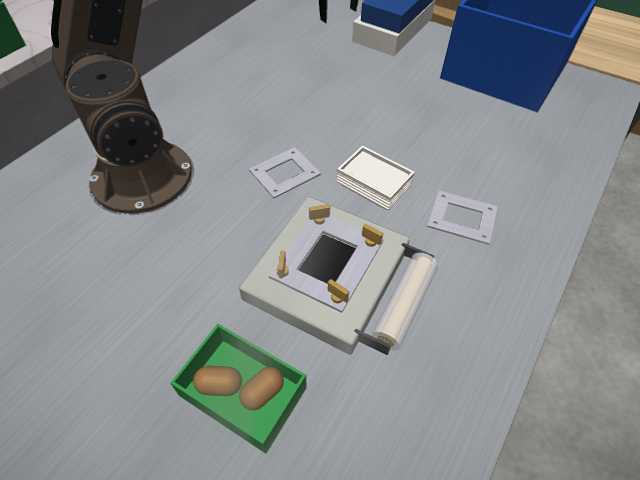

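Top view shows the machine at the centre, with nuts at about px (292,251), (289,196), (357,190) and (361,245). The trays (left) and basket (right) are clear of it, and two look-alike plates lie on the table. Next I'll move above it for a closer look with the wrist camera.

```bash
cat > h.py <<'E'
from cell import env,vision,job
import numpy as np, cv2
from scipy.spatial.transform import Rotation as Ro
def pose():
    s=env.state(); return s,np.array(s["eef_pos"]),Ro.from_euler("xyz",s["tcp_rot"]).as_matrix()
def go(target,yaw):
    s,p,R=pose()
    d=R.T@(np.array(target)-p)
    y=s["tcp_rot"][2]; turn=np.degrees(y-yaw)
    print("rel",d.round(1),"turn",round((turn+180)%360-180,1),"j1",s["joints"][0].round(3),"j6",s["joints"][5].round(3),"yaw",round(y,3),"p",p.round(1))
E
python3 - <<'E'
from h import *
p=vision.read_camera("wrist"); print(p["tool_from_camera"].round(3),p["intrinsics"],p["k1"])
go([500,0,330],0)
E
python3 -m pendant '[[-37,62,-18,9],[-75,125,-36,18],[-112,187,-55,27],[-150,250,-73,36],[-200,300,-90,45],[-250,350,-110,54],[-300,400,-130,63],[-350,430,-146,70]]' 0.5
```

```text
[[ 1.00000e+00 -0.00000e+00 -1.00000e-03  1.44900e+00]
 [ 0.00000e+00  9.62000e-01  2.73000e-01 -7.77530e+01]
 [ 0.00000e+00 -2.73000e-01  9.62000e-01 -1.99814e+02]
 [ 0.00000e+00  0.00000e+00  0.00000e+00  1.00000e+00]] [[351.30873338   0.         318.53253973]
 [  0.         351.30873338 241.71878172]
 [  0.           0.           1.        ]] 0.008432785833987324
rel [-460.2  472.1 -145.4] turn 70.8 j1 1.129 j6 -0.106 yaw 1.235 p [205.9 590.1 184.6]
t: 1.45
eef_pos: [470.8, 187.0, 310.3]
tcp_rot: [-3.142, -0.0, 0.009]
ft_force: [0.6, 0.2, 0.6]
opening: 0.5
```

```bash
python3 -m pendant '[[30,50,0,0],[60,100,5,0],[78,155,15,0],[78,155,15,0],[78,155,15,0]]'
python3 - <<'E'
from h import *
s,P,R=pose()
p=vision.read_camera("wrist"); cv2.imwrite("pics/w1.png",p["pixels"][:,:,::-1])
T=p["tool_from_camera"]
np.savez("w1.npz",px=p["pixels"],T=T,K=p["intrinsics"],k1=p["k1"],P=P,R=R)
for q in ["nut_1","plate"]:
    for d in vision.find_in(p,q):
        X=P+R@(T[:3,:3]@np.array(d["at"])+T[:3,3]); print(q,d["confidence"],X.round(1))
rs=vision.regions_of(p,"nut_1")
K=p["intrinsics"];k1=p["k1"]
dist=np.array([k1,0,0,0,0.])
for r in rs:
    m=r["pixels"]; ys,xs=np.nonzero(m)
    u=cv2.undistortPoints(np.c_[xs,ys].astype(float)[:,None],K,dist)[:,0]
    ray=(R@T[:3,:3]@np.c_[u,np.ones(len(u))].T).T; c=P+R@T[:3,3]
    X=c+ray*((105-c[2])/ray[:,2])[:,None]
    mu=X.mean(0); w,V=np.linalg.eigh(np.cov(X[:,:2].T))
    print(r["confidence"],m.sum(),xs.mean().round(),ys.mean().round(),mu.round(1),np.degrees(np.arctan2(V[1,1],V[0,1])).round(1))
E
```

```text
t: 2.08
eef_pos: [549.9, 32.8, 295.4]
tcp_rot: [-3.141, -0.0, 0.008]
ft_force: [-0.2, 0.4, 0.2]
opening: 0.498
nut_1 0.9 [504.8 -77.1 107.7]
nut_1 0.89 [601.6  90.4 121.4]
nut_1 0.87 [484.   74.9 118.5]
nut_1 0.5 [596.9 -59.7 103.8]
plate 0.94 [546.8  19.4  76.7]
plate 0.8 [708.7 267.6   5.7]
plate 0.69 [298.5 210.6  -0.5]
plate 0.46 [601.7  87.8 116.5]
0.96 351 279.0 302.0 [502.3 -75.4 105. ] 91.6
0.94 607 259.0 176.0 [484.5  75.2 105. ] -137.5
0.8 575 367.0 167.0 [602.4  85.3 105. ] 174.0
0.69 159 359.0 291.0 [599.1 -60.3 105. ] 86.2
```

View pics/w1.png

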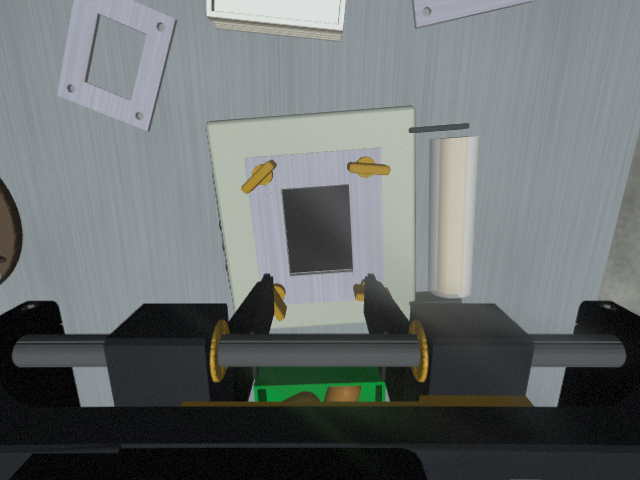

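The left nuts show clearly at px (259,176) and (367,167), but the fingers hide the right pair. I'll shift right to see them.

```bash
python3 -m pendant '[[0,60,0,0],[0,105,0,0],[0,105,0,0],[0,105,0,0]]'
python3 - <<'E'
from h import *
s,P,R=pose()
p=vision.read_camera("wrist"); cv2.imwrite("pics/w2.png",p["pixels"][:,:,::-1])
T=p["tool_from_camera"]
np.savez("w2.npz",px=p["pixels"],T=T,K=p["intrinsics"],k1=p["k1"],P=P,R=R)
for q in ["nut_1","plate"]:
    for d in vision.find_in(p,q):
        X=P+R@(T[:3,:3]@np.array(d["at"])+T[:3,3]); print(q,d["confidence"],X.round(1))
rs=vision.regions_of(p,"nut_1")
K=p["intrinsics"];k1=p["k1"]
dist=np.array([k1,0,0,0,0.])
for r in rs:
    m=r["pixels"]; ys,xs=np.nonzero(m)
    u=cv2.undistortPoints(np.c_[xs,ys].astype(float)[:,None],K,dist)[:,0]
    ray=(R@T[:3,:3]@np.c_[u,np.ones(len(u))].T).T; c=P+R@T[:3,3]
    X=c+ray*((105-c[2])/ray[:,2])[:,None]
    mu=X.mean(0); w,V=np.linalg.eigh(np.cov(X[:,:2].T))
    print(r["confidence"],m.sum(),xs.mean().round(),ys.mean().round(),mu.round(1),np.degrees(np.arctan2(V[1,1],V[0,1])).round(1))
i=cv2.imread("pics/w2.png"); cv2.imwrite("pics/w2c.png",cv2.resize(i[100:300,200:480],None,fx=2.8,fy=2.8,interpolation=cv2.INTER_CUBIC))
i=cv2.imread("pics/w1.png"); cv2.imwrite("pics/w1c.png",cv2.resize(i[100:300,200:480],None,fx=2.8,fy=2.8,interpolation=cv2.INTER_CUBIC))
E
```

```text
t: 2.78
eef_pos: [550.9, -70.4, 295.9]
tcp_rot: [-3.141, -0.001, 0.011]
ft_force: [0.4, 0.2, 0.6]
opening: 0.5
nut_1 0.91 [613.6 -64.5 116.4]
nut_1 0.89 [499.5 -69.2 118.3]
nut_1 0.7 [485.1  68.  117. ]
nut_1 0.59 [599.4  85.4 120.7]
plate 0.87 [292.4 156.3   1.8]
plate 0.81 [549.8  18.2  72.7]
0.81 602 375.0 208.0 [614.6 -63.  105. ] 167.3
0.62 621 271.0 216.0 [497.5 -73.4 105. ] 115.4
0.57 915 372.0 67.0 [602.8  81.8 105. ] -179.4
```

View pics/w2c.png

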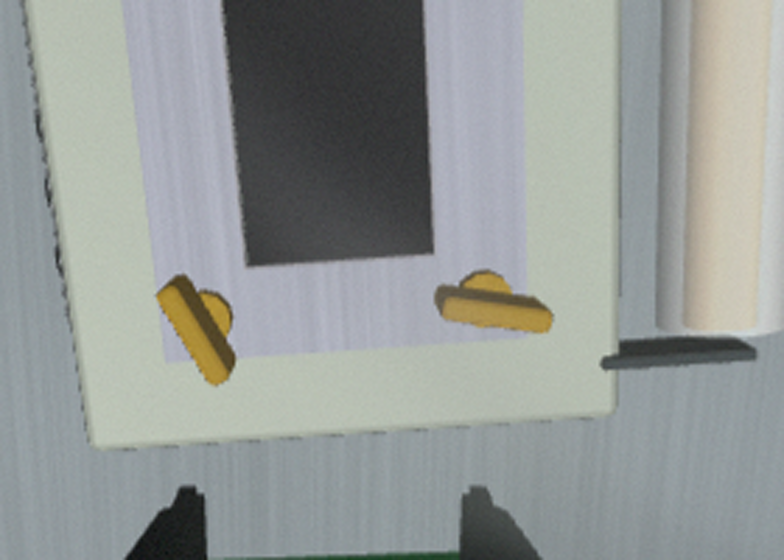

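View pics/w1c.png

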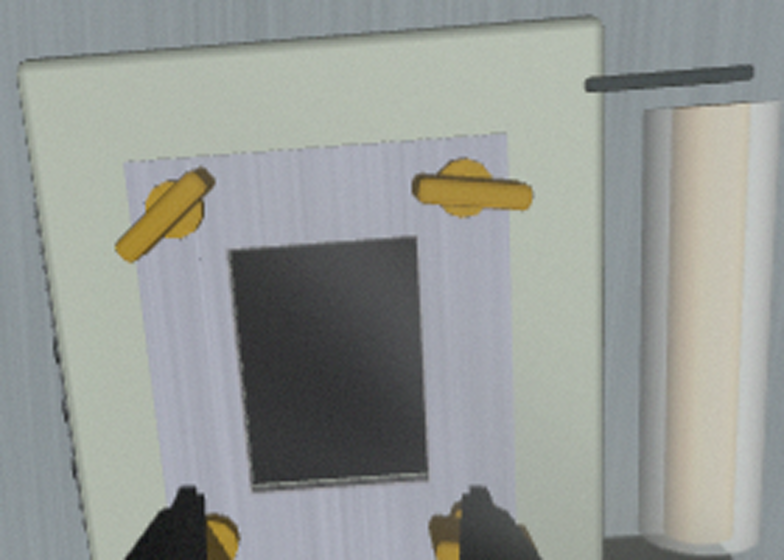

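```bash
cat > fit.py <<'E'
from h import *
from scipy.optimize import minimize
def mask(px):
    h=cv2.cvtColor(px,cv2.COLOR_RGB2HSV); 
    return ((h[...,0]>8)&(h[...,0]<28)&(h[...,1]>110)).astype(np.uint8)
th=np.linspace(0,2*np.pi,24,endpoint=False)
def parts(x,y,a,z):
    c,s=np.cos(a),np.sin(a)
    B=np.array([[i*22,j*5,k] for i in(-1,1) for j in(-1,1) for k in(10,43)],float)
    F=np.array([[12*np.cos(t),12*np.sin(t),k] for t in th for k in (0,10)])
    o=[]
    for Q in (B,F):
        o.append(np.c_[x+c*Q[:,0]-s*Q[:,1],y+s*Q[:,0]+c*Q[:,1],z+Q[:,2]])
    return o
def proj(d,X):
    T=d["T"];Rc=(d["R"]@T[:3,:3]).T; c=d["P"]+d["R"]@T[:3,3]
    q=(X-c)@Rc.T; u=q[:,:2]/q[:,2:]; u=u*(1+float(d["k1"])*(u**2).sum(1,keepdims=True))
    return u@d["K"][:2,:2].T+d["K"][:2,2]
S=4
def fit(d,x0,y0,a0,z,W=40):
    X0=proj(d,np.array([[x0,y0,z+30]]))[0].round().astype(int)
    m=mask(d["px"])[X0[1]-W:X0[1]+W,X0[0]-W:X0[0]+W]
    M=cv2.resize(m*255.,None,fx=S,fy=S,interpolation=cv2.INTER_LINEAR)/255
    def ren(v):
        im=np.zeros(M.shape,np.uint8)
        for Q in parts(v[0],v[1],v[2],z):
            u=(proj(d,Q)-(X0-W)+0.5)*S-0.5
            cv2.fillConvexPoly(im,cv2.convexHull((u*16).round().astype(np.int32)),1,shift=4)
        return im
    f=lambda v:np.abs(ren(v)-M).sum()/M.sum()
    best=None
    for a in (a0,a0+.15,a0-.15):
        r=minimize(f,[x0,y0,a],method="Nelder-Mead",options=dict(initial_simplex=np.array([[x0,y0,a]]+[[x0+6,y0,a],[x0,y0+6,a],[x0,y0,a+.2]]),xatol=.02,fatol=1e-4))
        if best is None or r.fun<best.fun:best=r
    return best
E
python3 - <<'E'
from fit import *
w1=dict(np.load("w1.npz"));w2=dict(np.load("w2.npz"))
for n,d,x,y,a in (("n1",w1,490,72,.72),("n2",w1,604,78,-.05),("n3",w2,608,-66,-.2),("n4",w2,497,-73,2.1)):
    r=fit(d,x,y,a,75.2); print(n,r.x[:2].round(1),r.x[2].round(3),r.fun.round(3))
E
```

```text
n1 [483.5  74.5] 0.745 0.222
n2 [603.   84.1] -0.098 0.242
n3 [615.8 -66.1] -0.25 0.683
n4 [495.7 -74.6] 2.06 0.215
```

Run:
```python
from fit import *
w2=dict(np.load("w2.npz"))
r=fit(w2,613,-66,-.2,75.2,W=28); print(r.x.round(3),r.fun.round(3))
th=.081;c,s=np.cos(th),np.sin(th)
for i,j in((-60,75),(60,75),(60,-75),(-60,-75)): print((549.4+c*i-s*j).round(1),(4.7+s*i+c*j).round(1))
# yaw options
for n,x,y,a in (("n1",483.5,74.5,.745),("n2",603,84,-.098),("n3",615.5,-65.5,r.x[2]),("n4",495.7,-74.6,2.06)):
    b=np.arctan2(y,x)
    for k in (-1.5,-.5,.5,1.5):
        yaw=a+k*np.pi; j6=b-yaw
        if abs(j6)<2.69: print(n,"yaw",round(yaw,3),"j6",round(j6,3),"room",round(2.69-j6,2))
```

```text
[ 6.15927e+02 -6.59920e+01 -2.37000e-01] 0.684
483.5 74.6
603.1 84.3
615.3 -65.2
495.7 -74.9
n1 yaw -0.826 j6 0.979 room 1.71
n1 yaw 2.316 j6 -2.163 room 4.85
n2 yaw -1.669 j6 1.807 room 0.88
n2 yaw 1.473 j6 -1.334 room 4.02
n3 yaw -1.808 j6 1.702 room 0.99
n3 yaw 1.334 j6 -1.44 room 4.13
n4 yaw -2.652 j6 2.503 room 0.19
n4 yaw 0.489 j6 -0.639 room 3.33
```

Run:
```python
from h import *
go([495.7,-74.9,150],.489); go([495.7,-74.9,91],.489)
```

```text
rel [-55.5   4.1 145.8] turn -27.3 j1 -0.246 j6 -0.258 yaw 0.012 p [551.  -70.1 295.8]
rel [-55.6   4.2 204.8] turn -27.3 j1 -0.246 j6 -0.258 yaw 0.012 p [551.  -70.1 295.8]
```

```bash
python3 -m pendant '[[-20,2,50,-9],[-40,3,100,-18],[-55.6,4.2,145,-27.3],[-55.6,4.2,145,-27.3],[-55.6,4.2,145,-27.3]]' 0.5
python3 - <<'E'
from h import *
from fit import mask
go([495.7,-74.9,91],.489)
p=vision.read_camera("wrist"); cv2.imwrite("pics/w3.png",p["pixels"][:,:,::-1])
E
```

```text
t: 3.6
eef_pos: [497.2, -74.9, 152.4]
tcp_rot: [3.14, -0.003, 0.485]
ft_force: [0.1, -0.2, 0.4]
opening: 0.499
rel [-1.5 -0.8 61.4] turn -0.2 j1 -0.281 j6 -0.767 yaw 0.485 p [497.2 -74.9 152.4]
```

View pics/w3.png

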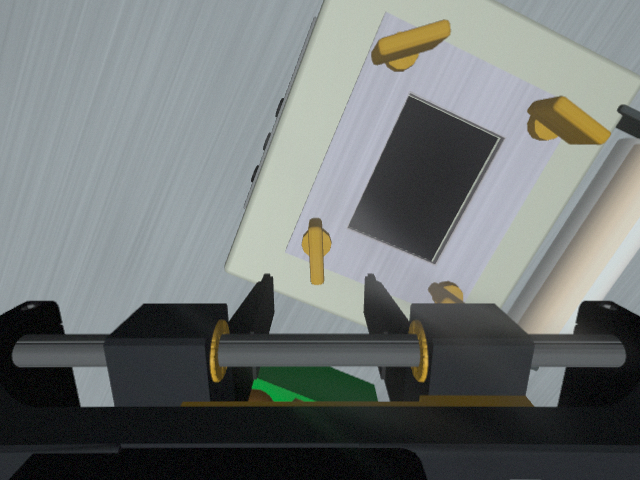

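Nut 4's blade (px 316,250) lies between the fingers and lines up with them. I'll descend and close.

```bash
python3 -m pendant '[[-1.5,-0.8,20,0],[-1.5,-0.8,42,0],[-1.5,-0.8,61.4,0],[-1.5,-0.8,61.4,0],[-1.5,-0.8,61.4,0]]' 0.5
python3 -m pendant '[[0,0,0,0],[0,0,0,0],[0,0,0,0],[0,0,0,0]]' 1
python3 - <<'E'
from h import *
p=vision.read_camera("wrist"); cv2.imwrite("pics/w4.png",p["pixels"][:,:,::-1])
s=env.state();print(s["ft_force"],s["moment"],s["opening"],s["eef_pos"],s["tcp_rot"])
E
```

```text
t: 4.28
eef_pos: [496.9, -75.2, 92.5]
tcp_rot: [3.138, -0.005, 0.485]
ft_force: [-0.5, 0.3, -0.6]
opening: 0.499
t: 4.78
eef_pos: [496.9, -75.2, 92.6]
tcp_rot: [3.137, -0.005, 0.485]
ft_force: [-0.5, 0.1, 0.0]
opening: 0.135
[-0.46296827 -1.24371992  0.01253923] [-0.0315718   0.00919772 -0.0507285 ] 0.09186142516608395 [496.89006378 -75.19956465  92.58001499] [ 3.13755382 -0.00501009  0.48524074]
```

View pics/w4.png

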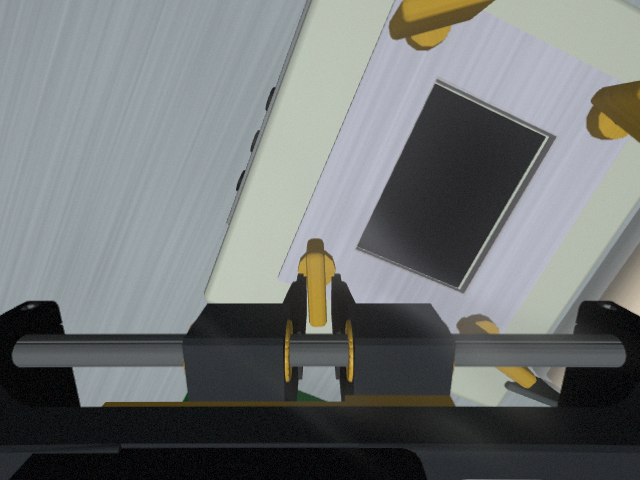

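Both pads hold the blade (opening 0.09, about 9 mm) and the side force is negligible. Now I'll turn it.

```bash
cat > m.py <<'E'
from h import *
s=env.state();print("t",round(s["t"],2),"yaw",round(s["tcp_rot"][2],3),"F",s["ft_force"].round(1),"M",s["moment"].round(3),"open",round(s["opening"],3),"p",s["eef_pos"].round(1),"j6",s["joints"][5].round(3),"tau6",s["tau"][5].round(3))
E
python3 m.py
python3 -m pendant '[[0,0,0.2,10],[0,0,0.4,20],[0,0,0.7,30],[0,0,0.7,30]]' ; python3 m.py
python3 -m pendant '[[0,0,0.2,10],[0,0,0.4,20],[0,0,0.7,30],[0,0,0.9,40],[0,0,1.1,50],[0,0,1.1,50]]' ; python3 m.py
```

```text
t 4.83 yaw 0.485 F [-0.5 -1.2  0. ] M [-0.032  0.009 -0.051] open 0.092 p [496.9 -75.2  92.6] j6 -0.768 tau6 0.001
t: 5.32
eef_pos: [496.9, -75.2, 91.8]
tcp_rot: [3.141, -0.006, -0.037]
ft_force: [-0.2, -0.1, 0.6]
opening: 0.003
t 5.33 yaw -0.037 F [-0.2 -0.1  0.6] M [-0.097  0.005 -0.013] open 0.003 p [496.9 -75.2  91.8] j6 -0.246 tau6 1.527
t: 6.08
eef_pos: [496.9, -75.2, 90.7]
tcp_rot: [-3.138, -0.005, -0.905]
ft_force: [0.3, 0.6, -0.0]
opening: 0.002
t 6.08 yaw -0.905 F [ 0.3  0.6 -0. ] M [-0.13   0.12   0.016] open 0.002 p [496.9 -75.2  90.7] j6 0.623 tau6 1.494
```

The opening went to 0: the fingers shut on nothing. I'll look.

Run:
```python
from h import *
p=vision.read_camera("wrist"); cv2.imwrite("pics/w5.png",p["pixels"][:,:,::-1])
p=vision.read_camera("scene"); i=p["pixels"][:,:,::-1][150:400,180:460];cv2.imwrite("pics/s5.png",cv2.resize(i,None,fx=2.4,fy=2.4))
```

```text
(no output)
```

View pics/w5.png

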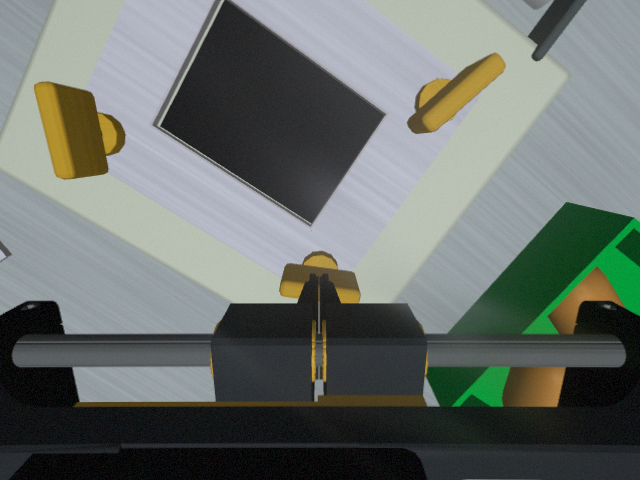

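View pics/s5.png

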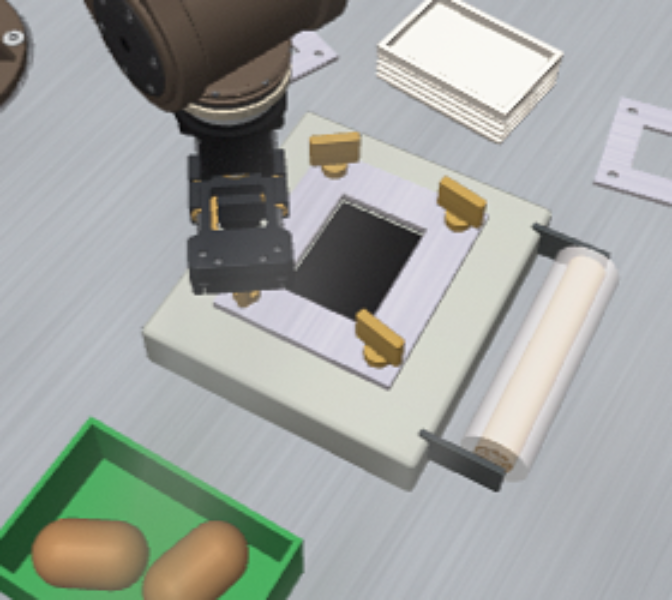

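Run:
```python
from fit import *
s,P,R=pose()
p=vision.read_camera("wrist")
d=dict(px=p["pixels"],T=p["tool_from_camera"],K=p["intrinsics"],k1=p["k1"],P=P,R=R)
w1=dict(np.load("w1.npz"));w2=dict(np.load("w2.npz"))
for z in (45,60,68,75,82,90):
    o=[]
    for dd,x,y,a in ((w1,483.5,74.5,.745),(w2,495.7,-74.9,2.06),(d,483.5,74.5,.745),(d,615.5,-65.5,-.2)):
        k=fit(dd,x,y,a,z,W=55 if dd is d else 30); o+=[*k.x[:2].round(1),k.x[2].round(2),k.fun.round(3)]
    print(z,*o)
i=p["pixels"][200:320,240:400,::-1]; cv2.imwrite("pics/w6.png",cv2.resize(i,None,fx=5,fy=5))
print(pose()[0]["t"])
```

```text
45 478.1 71.5 0.76 0.112 491.7 -81.2 2.09 0.091 472.3 88.2 0.6 0.12 624.7 -71.5 -0.16 0.124
60 480.8 73.0 0.75 0.15 493.9 -78.6 2.08 0.137 478.3 81.9 0.71 0.055 620.0 -68.2 -0.19 0.128
68 482.1 73.7 0.75 0.186 495.1 -76.5 2.07 0.176 481.3 77.2 0.71 0.065 617.8 -66.7 -0.21 0.18
75 483.5 74.4 0.74 0.222 496.0 -75.3 2.05 0.214 484.0 72.6 0.71 0.118 615.1 -65.0 -0.23 0.266
82 485.3 75.3 0.72 0.261 496.8 -73.4 2.04 0.254 486.4 67.8 0.72 0.16 610.6 -62.3 -0.27 0.31Traceback (most recent call last):
  File "<stdin>", line 9, in <module>
  File "fit.py", line 23, in fit
    M=cv2.resize(m*255.,None,fx=S,fy=S,interpolation=cv2.INTER_LINEAR)/255
      ~~~~~~~~~~^^^^^^^^^^^^^^^^^^^^^^^^^^^^^^^^^^^^^^^^^^^^^^^^^^^^^^
cv2.error: OpenCV(4.12.0) /io/opencv/modules/imgproc/src/resize.cpp:4208: error: (-215:Assertion failed) !ssize.empty() in function 'resize'
```

Run:
```python
import cv2
i=cv2.imread("pics/w5.png")[220:320,250:390]; cv2.imwrite("pics/w6.png",cv2.resize(i,None,fx=5,fy=5,interpolation=cv2.INTER_CUBIC))
from h import *
s,P,R=pose()
for n in("scene","top"):
    p=vision.read_camera(n)
    for dz in (0,20,40):
        q=p["R"]@(P+[0,0,dz])+p["t"]; print(n,dz,(p["intrinsics"]@(q/q[2]))[:2].round(1))
    if n=="top": cv2.imwrite("pics/t6.png",cv2.resize(p["pixels"][150:300,240:440,::-1],None,fx=4,fy=4,interpolation=cv2.INTER_CUBIC))
```

```text
scene 0 [283.3 266.7]
scene 20 [282.8 260.8]
scene 40 [282.3 254.7]
top 0 [359.9 245. ]
top 20 [360.4 243.7]
top 40 [360.8 242.5]
```

View pics/w6.png

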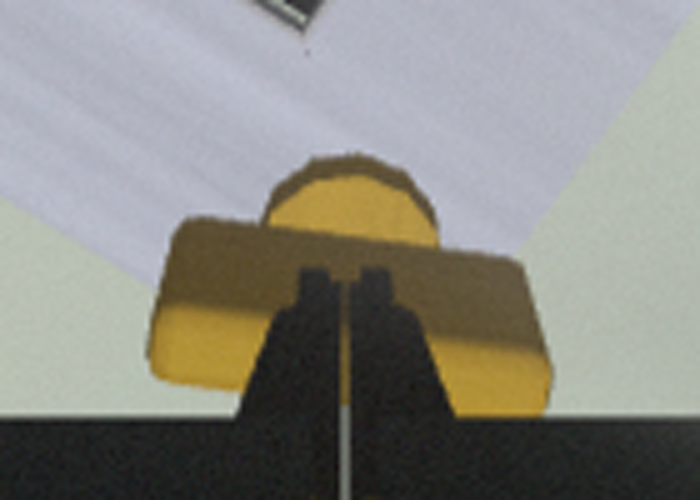

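View pics/t6.png

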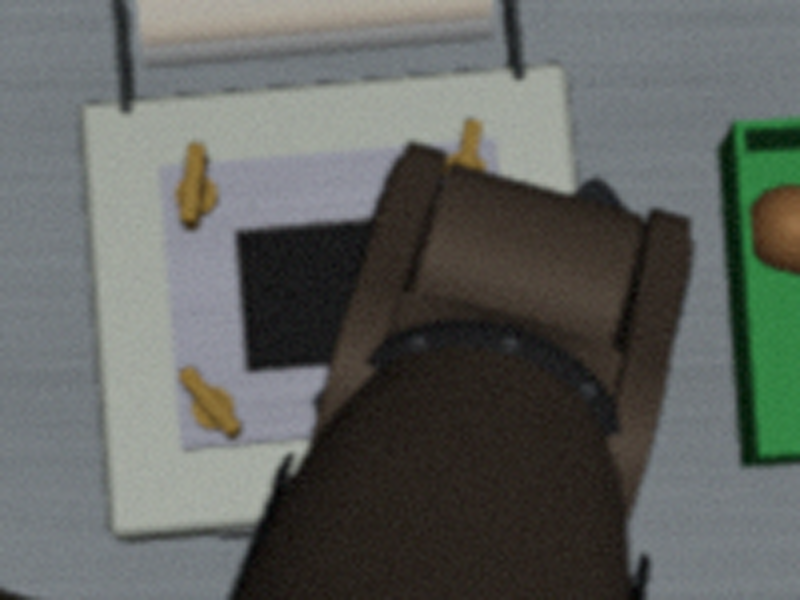

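The crop shows the fingertips directly above the blade. They are drawn at about z 123, not the reported 91, and they shut and turned there without touching anything. So the real fingertip sits about 30 mm above the reported TCP. I'll open, turn back, and descend in guarded steps.

```bash
python3 -m pendant '[[0,0,0,0],[0,0,0,-10],[0,0,0,-20],[0,0,0,-30],[0,0,0,-40],[0,0,0,-50],[0,0,0,-60],[0,0,0,-70]]' 0.5
python3 -m pendant '[[0,0,0,-9],[0,0,0,-9]]'
python3 - <<'E'
from h import *
go([495.9,-74.9,60],.485)
p=vision.read_camera("wrist"); cv2.imwrite("pics/w7.png",cv2.resize(p["pixels"][180:360,200:440,::-1],None,fx=3,fy=3))
E
```

```text
t: 7.32
eef_pos: [496.8, -75.2, 90.7]
tcp_rot: [3.139, -0.005, 0.322]
ft_force: [-0.4, -0.1, 0.0]
opening: 0.499
t: 7.58
eef_pos: [496.9, -75.2, 90.7]
tcp_rot: [3.138, -0.005, 0.479]
ft_force: [0.4, -0.2, 0.2]
opening: 0.503
rel [-0.9 -0.8 30.7] turn -0.4 j1 -0.282 j6 -0.762 yaw 0.479 p [496.9 -75.2  90.7]
```

View pics/w7.png

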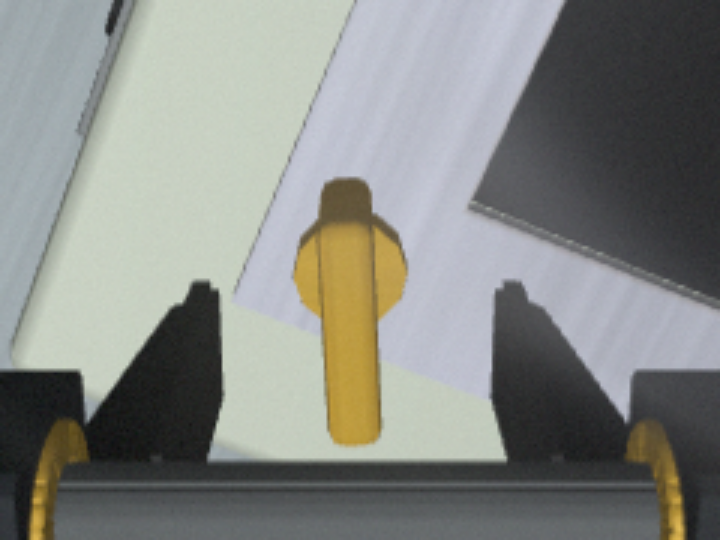

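```bash
python3 -m pendant '[[-0.9,-0.8,8,-0.4],[-0.9,-0.8,15,-0.4],[-0.9,-0.8,15,-0.4]]' 0.5
python3 - <<'E'
from h import *
p=vision.read_camera("wrist"); cv2.imwrite("pics/w8.png",cv2.resize(p["pixels"][180:360,200:440,::-1],None,fx=3,fy=3))
p=vision.read_camera("scene"); i=p["pixels"][:,:,::-1][180:340,200:400];cv2.imwrite("pics/s8.png",cv2.resize(i,None,fx=4,fy=3.7))
E
```

```text
t: 8.0
eef_pos: [495.4, -74.8, 75.0]
tcp_rot: [3.139, -0.004, 0.482]
ft_force: [0.4, -0.6, 0.4]
opening: 0.502
```

View pics/w8.png

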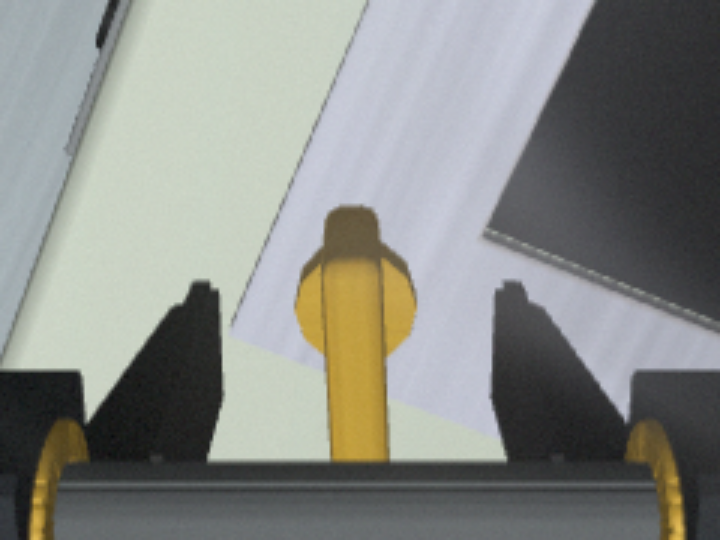

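View pics/s8.png

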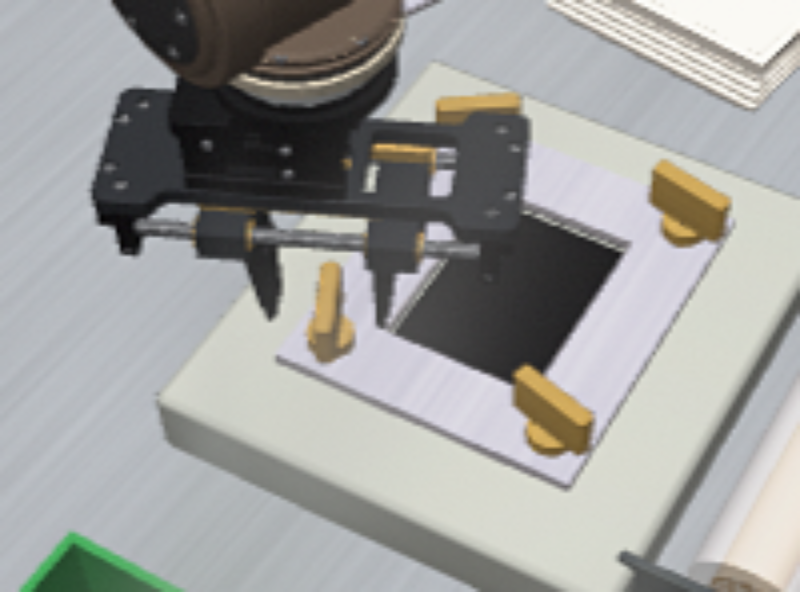

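```bash
python3 -m pendant '[[0,0,0,0],[0,0,0,0],[0,0,0,0],[0,0,0,0],[0,0,0,0],[0,0,0,0]]' 1; python3 m.py
python3 - <<'E'
from h import *
p=vision.read_camera("wrist"); cv2.imwrite("pics/w9.png",cv2.resize(p["pixels"][180:360,200:440,::-1],None,fx=3,fy=3))
p=vision.read_camera("scene"); i=p["pixels"][:,:,::-1][180:340,200:400];cv2.imwrite("pics/s9.png",cv2.resize(i,None,fx=4,fy=3.7))
E
```

```text
t: 8.85
eef_pos: [495.5, -75.0, 75.5]
tcp_rot: [3.138, -0.004, 0.483]
ft_force: [-1.4, -0.7, 1.5]
opening: 0.104
t 8.85 yaw 0.483 F [-1.4 -0.7  1.5] M [-0.395  0.398  0.001] open 0.104 p [495.5 -75.   75.5] j6 -0.766 tau6 0.004
```

View pics/w9.png

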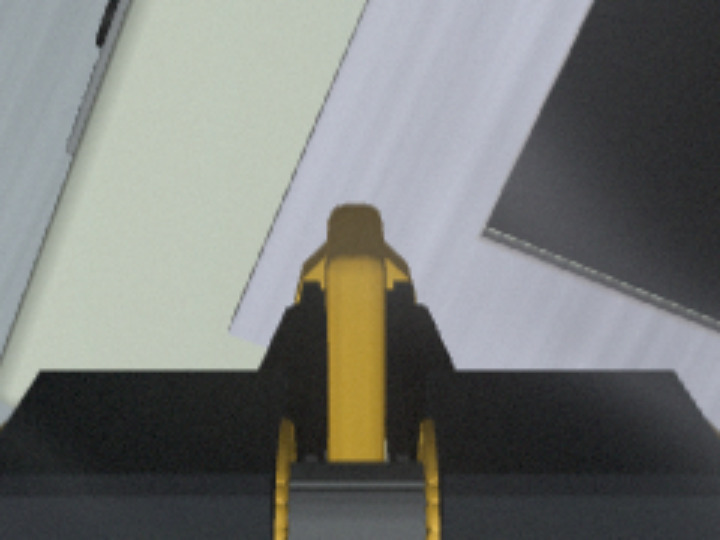

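View pics/s9.png

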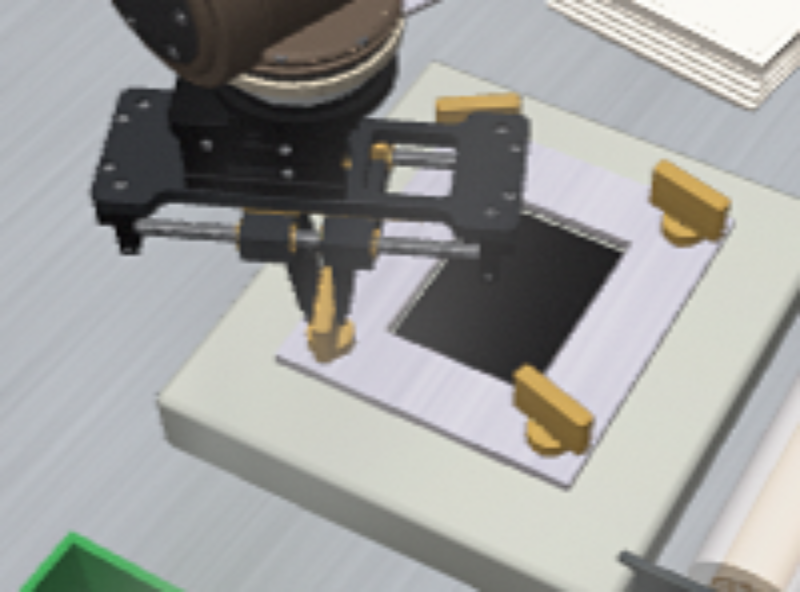

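The jaws now hold the blade: opening 0.104 is 10 mm, and both views show the pads on it. I'll turn in stages, watching Mz.

```bash
python3 -m pendant '[[0,0,0.2,10],[0,0,0.4,20],[0,0,0.7,30]]' ; python3 m.py
python3 -m pendant '[[0,0,0.2,10],[0,0,0.4,20],[0,0,0.7,30]]' ; python3 m.py
```

```text
t: 9.32
eef_pos: [496.2, -75.0, 75.0]
tcp_rot: [3.141, -0.007, -0.047]
ft_force: [0.7, 0.7, 0.8]
opening: 0.103
t 9.32 yaw -0.047 F [0.7 0.7 0.8] M [-0.009 -0.231  0.063] open 0.103 p [496.2 -75.   75. ] j6 -0.236 tau6 -2.233
t: 9.7
eef_pos: [497.0, -75.2, 74.4]
tcp_rot: [-3.138, -0.008, -0.576]
ft_force: [1.2, -1.4, -0.5]
opening: 0.104
t 9.7 yaw -0.576 F [ 1.2 -1.4 -0.5] M [-0.487 -0.19   0.083] open 0.104 p [497.  -75.2  74.4] j6 0.293 tau6 -2.209
```

```bash
python3 -m pendant '[[0,0,0.2,10],[0,0,0.4,20],[0,0,0.7,30]]' ; python3 m.py
python3 -m pendant '[[0,0,0.1,4],[0,0,0.2,8]]' ; python3 m.py
python3 -m pendant '[[0,0,0.1,4],[0,0,0.1,4]]' ; python3 m.py
```

```text
t: 10.07
eef_pos: [497.6, -75.6, 73.7]
tcp_rot: [-3.134, -0.007, -1.105]
ft_force: [0.6, -5.4, -0.4]
opening: 0.105
t 10.07 yaw -1.105 F [ 0.6 -5.4 -0.4] M [-1.122  0.182  0.075] open 0.105 p [497.6 -75.6  73.7] j6 0.822 tau6 -2.193
t: 10.32
eef_pos: [497.8, -76.0, 73.6]
tcp_rot: [-3.133, -0.006, -1.246]
ft_force: [-0.2, -3.2, 0.3]
opening: 0.103
t 10.32 yaw -1.246 F [-0.2 -3.2  0.3] M [-0.81   0.515  0.025] open 0.103 p [497.8 -76.   73.6] j6 0.964 tau6 -0.76
t: 10.58
eef_pos: [497.8, -76.1, 73.4]
tcp_rot: [-3.133, -0.006, -1.316]
ft_force: [-0.8, -2.6, -0.1]
opening: 0.103
t 10.57 yaw -1.316 F [-0.8 -2.6 -0.1] M [-0.619  0.53   0.051] open 0.103 p [497.8 -76.1  73.4] j6 1.033 tau6 0.65
```

```bash
for i in 1 2 3; do python3 -m pendant '[[0,0,0.1,5],[0,0,0.1,5]]' >/dev/null; python3 m.py; done
```

```text
t 10.82 yaw -1.401 F [-0.5 -2.4  0.7] M [-0.654  0.601  0.041] open 0.105 p [497.8 -76.2  73.3] j6 1.119 tau6 0.73
t 11.07 yaw -1.485 F [-2.5 -3.8  0.2] M [-0.764  0.602  0.072] open 0.101 p [497.9 -76.3  73.3] j6 1.203 tau6 0.717
t 11.32 yaw -1.569 F [-1.2 -5.   0.7] M [-0.899  0.615  0.045] open 0.1 p [497.8 -76.5  73.1] j6 1.287 tau6 0.711
```

```bash
python3 -m pendant '[[0,0,0.1,5],[0,0,0.1,5]]' >/dev/null; python3 m.py
```

```text
t 11.57 yaw -1.653 F [-1.6 -5.3 -0.1] M [-0.935  0.715  0.042] open 0.105 p [497.8 -76.5  73. ] j6 1.371 tau6 0.709
```

```bash
python3 -m pendant '[[0,0,0.1,5],[0,0,0.1,5]]' >/dev/null; python3 m.py
```

```text
t 11.82 yaw -1.737 F [-1.6 -4.7  0.3] M [-0.99   0.68   0.072] open 0.101 p [497.8 -76.6  72.9] j6 1.455 tau6 0.591
```

```bash
python3 -m pendant '[[0,0,0.1,5],[0,0,0.1,5]]' >/dev/null; python3 m.py
```

```text
t 12.07 yaw -1.821 F [-2.2 -3.8  0.5] M [-0.991  0.689  0.043] open 0.103 p [497.8 -76.8  72.9] j6 1.539 tau6 0.595
```

```bash
python3 -m pendant '[[0,0,0.1,4],[0,0,0.1,4]]' >/dev/null; python3 m.py
```

```text
t 12.32 yaw -1.887 F [-2.3 -4.7  0.7] M [-0.968  0.78   0.158] open 0.105 p [497.8 -76.9  72.8] j6 1.605 tau6 0.582
```

```bash
python3 -m pendant '[[0,0,0.1,3],[0,0,0.1,3]]' >/dev/null; python3 m.py
```

```text
t 12.57 yaw -1.935 F [-1.3 -5.7  1.5] M [-0.921  0.784  0.287] open 0.105 p [497.8 -77.   72.8] j6 1.653 tau6 0.543
```

Mz rose from about 0.05 to 0.287 N m, so the nut is firm after about 2.4 rad. I'll release it and go to the diagonal, nut 2.

```bash
python3 -m pendant '[[0,0,0,0],[0,0,0,0],[0,0,-30,0],[0,0,-60,0],[0,0,-60,-10],[0,0,-60,-20]]' 0.5
python3 - <<'E'
from h import *
go([604,83.3,140],1.473)
E
```

```text
t: 13.32
eef_pos: [497.3, -76.5, 133.2]
tcp_rot: [-3.131, -0.004, -1.579]
ft_force: [-0.4, -0.6, 0.4]
opening: 0.501
rel [-160.6 -105.4   -6.3] turn -174.9 j1 -0.283 j6 1.297 yaw -1.579 p [497.3 -76.5 133.2]
```

```bash
python3 -m pendant '[[-20,-13,-6,-10],[-40,-26,-6,-20],[-60,-40,-6,-30],[-80,-53,-6,-40],[-100,-66,-6,-50],[-120,-80,-6,-60],[-140,-93,-6,-70],[-160.6,-105.4,-6.3,-80]]'; 
python3 -m pendant '[[0,0,0,-10],[0,0,0,-20],[0,0,0,-30],[0,0,0,-40],[0,0,0,-50],[0,0,0,-60],[0,0,0,-70],[0,0,0,-80]]';python3 - <<'E'
from h import *
go([604,83.3,140],1.473)
E
```

```text
t: 14.32
eef_pos: [604.3, 84.3, 139.8]
tcp_rot: [3.14, -0.011, -0.176]
ft_force: [-0.2, 0.1, 0.2]
opening: 0.5
t: 15.32
eef_pos: [604.2, 84.6, 139.6]
tcp_rot: [3.131, -0.0, 1.228]
ft_force: [-0.2, -0.0, 0.2]
opening: 0.501
rel [-1.3  0.2 -0.4] turn -14.1 j1 0.033 j6 -1.192 yaw 1.228 p [604.2  84.6 139.6]
```

```bash
python3 -m pendant '[[-1.3,0.2,0,-7],[-1.3,0.2,0,-14],[-1.3,0.2,0,-14]]';python3 - <<'E'
from h import *
go([604,83.3,73],1.473)
p=vision.read_camera("wrist"); cv2.imwrite("pics/w10.png",cv2.resize(p["pixels"][150:360,180:460,::-1],None,fx=2.8,fy=2.8))
E
```

```text
t: 15.7
eef_pos: [603.9, 83.6, 139.5]
tcp_rot: [3.131, 0.002, 1.472]
ft_force: [0.4, 0.2, 0.4]
opening: 0.502
rel [-0.1 -0.6 66.5] turn -0.1 j1 0.031 j6 -1.439 yaw 1.472 p [603.9  83.6 139.5]
```

View pics/w10.png

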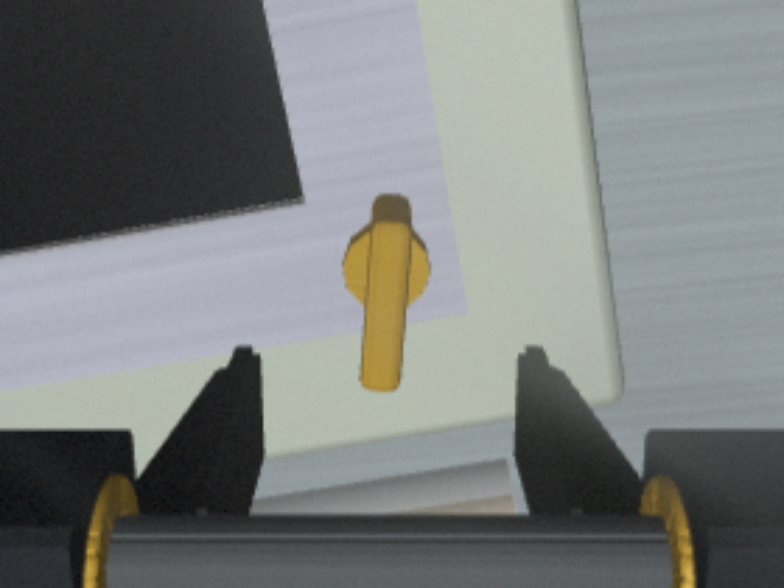

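Nut 2's blade lies between the fingers, tilted about 3° (px 391→381 along its length). I'll correct that and descend.

```bash
python3 -m pendant '[[-0.6,-0.6,22,1.5],[-0.6,-0.6,44,3],[-0.6,-0.6,66,3],[-0.6,-0.6,66.5,3]]';python3 m.py; python3 -m pendant '[[0,0,0,0],[0,0,0,0],[0,0,0,0],[0,0,0,0],[0,0,0,0]]' 1; python3 m.py
```

```text
t: 16.25
eef_pos: [603.2, 82.9, 71.8]
tcp_rot: [3.134, 0.002, 1.416]
ft_force: [-0.4, 0.4, 0.1]
opening: 0.502
t 16.25 yaw 1.416 F [-0.4  0.4  0.1] M [ 0.039  0.014 -0.003] open 0.502 p [603.2  82.9  71.8] j6 -1.383 tau6 0.027
t: 16.88
eef_pos: [603.3, 82.8, 72.1]
tcp_rot: [3.133, 0.002, 1.416]
ft_force: [0.0, -1.1, 2.6]
opening: 0.104
t 16.88 yaw 1.416 F [ 0.  -1.1  2.6] M [-0.1    0.071 -0.026] open 0.104 p [603.3  82.8  72.1] j6 -1.383 tau6 -0.003
```

Gripped (10 mm). I'll turn quickly to 1.5 rad, then in small steps.

```bash
python3 -m pendant '[[0,0,0.2,10],[0,0,0.4,20],[0,0,0.7,30],[0,0,0.9,40]]' >/dev/null; python3 m.py
python3 -m pendant '[[0,0,0.2,10],[0,0,0.4,20],[0,0,0.7,30],[0,0,0.9,40]]' >/dev/null; python3 m.py
python3 -m pendant '[[0,0,0.1,5],[0,0,0.2,10]]' >/dev/null; python3 m.py
```

```text
t 17.38 yaw 0.712 F [-0.1  1.3  1. ] M [-0.006  0.079  0.178] open 0.102 p [603.4  82.9  71.3] j6 -0.679 tau6 -2.204
t 17.88 yaw 0.009 F [1.  0.5 0.3] M [-0.084 -0.004  0.112] open 0.102 p [603.6  83.   70.5] j6 0.025 tau6 -2.183
t 18.12 yaw -0.169 F [ 0.5 -0.3 -0.2] M [-0.149  0.075  0.084] open 0.105 p [603.6  83.   70.3] j6 0.202 tau6 -0.977
```

```bash
python3 -m pendant '[[0,0,0.1,5],[0,0,0.1,5]]' >/dev/null; python3 m.py
```

```text
t 18.38 yaw -0.255 F [ 1.6 -0.3 -0.3] M [-0.185  0.096 -0.019] open 0.099 p [603.7  83.   70.2] j6 0.289 tau6 0.776
```

```bash
python3 -m pendant '[[0,0,0.1,5],[0,0,0.1,5]]' >/dev/null; python3 m.py
```

```text
t 18.62 yaw -0.34 F [ 0.6 -1.2 -0.9] M [-0.169  0.162  0.01 ] open 0.102 p [603.7  83.   70.1] j6 0.374 tau6 0.707
```

```bash
python3 -m pendant '[[0,0,0.1,5],[0,0,0.1,5]]' >/dev/null; python3 m.py
```

```text
t 18.88 yaw -0.425 F [1.4 0.2 0.1] M [-0.175  0.147  0.008] open 0.102 p [603.7  83.   70. ] j6 0.458 tau6 0.696
```

```bash
python3 -m pendant '[[0,0,0.1,5],[0,0,0.1,5]]' >/dev/null; python3 m.py
```

```text
t 19.12 yaw -0.508 F [0.7 0.2 1.2] M [-0.239  0.181  0.122] open 0.102 p [603.8  83.   70. ] j6 0.542 tau6 0.774
```

```bash
python3 -m pendant '[[0,0,0.1,5],[0,0,0.1,5]]' >/dev/null; python3 m.py
```

```text
t 19.38 yaw -0.592 F [ 0.5 -0.6  1.1] M [-0.241  0.283  0.246] open 0.104 p [603.8  83.   70. ] j6 0.625 tau6 0.893
```

```bash
python3 -m pendant '[[0,0,0.1,5],[0,0,0.1,5]]' >/dev/null; python3 m.py
```

```text
t 19.62 yaw -0.675 F [ 0.2 -0.5  1. ] M [-0.274  0.143  0.396] open 0.103 p [603.9  82.9  70. ] j6 0.709 tau6 1.028
```

Mz is 0.396, about 0.3 above friction and so about 0.2 rad of wind-up. It is firm but safe; I'll release it and go to nut 1.

```bash
python3 -m pendant '[[0,0,0,0],[0,0,0,0],[0,0,-30,0],[0,0,-68,0],[0,0,-68,-10],[0,0,-68,-20],[0,0,-68,-30],[0,0,-68,-40]]' 0.5
python3 - <<'E'
from h import *
go([484.3,73.5,140],2.29)
E
```

```text
t: 20.62
eef_pos: [603.1, 83.2, 137.9]
tcp_rot: [3.138, -0.009, 0.03]
ft_force: [-1.0, -0.4, 0.5]
opening: 0.502
rel [-119.     6.2   -3.1] turn -129.5 j1 0.03 j6 0.003 yaw 0.03 p [603.1  83.2 137.9]
```

```bash
python3 -m pendant '[[-20,1,-3,-10],[-40,2,-3,-20],[-60,3,-3,-30],[-80,4,-3,-40],[-100,5,-3,-50],[-119,6.2,-3,-60],[-119,6.2,-3,-70],[-119,6.2,-3,-80]]'
python3 -m pendant '[[0,0,0,-10],[0,0,0,-20],[0,0,0,-30],[0,0,0,-40],[0,0,0,-49.5],[0,0,0,-49.5],[0,0,0,-49.5]]';python3 - <<'E'
from h import *
go([484.3,73.5,140],2.29)
p=vision.read_camera("wrist"); cv2.imwrite("pics/w11.png",cv2.resize(p["pixels"][150:360,180:460,::-1],None,fx=2.8,fy=2.8))
E
```

```text
t: 21.62
eef_pos: [484.1, 73.5, 140.0]
tcp_rot: [3.132, 0.002, 1.433]
ft_force: [1.2, 0.6, -0.7]
opening: 0.5
t: 22.5
eef_pos: [484.0, 73.6, 140.0]
tcp_rot: [3.137, 0.008, 2.293]
ft_force: [0.3, -0.7, 0.5]
opening: 0.5
rel [-0.2  0.2 -0. ] turn 0.2 j1 0.018 j6 -2.273 yaw 2.293 p [484.   73.6 140. ]
```

View pics/w11.png

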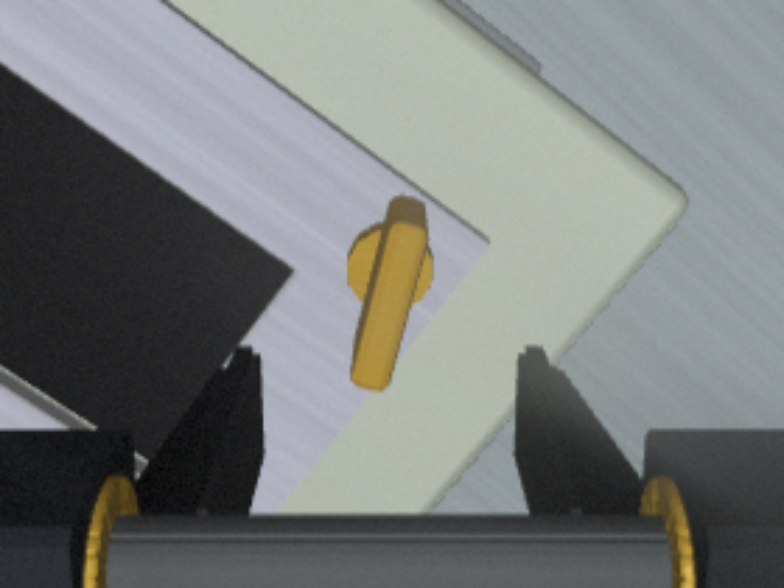

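Nut 1's blade tilts about 12° in the picture (px 407,222 → 372,385). I'll verify that by fit before correcting.

Run:
```python
from fit import *
s,P,R=pose()
p=vision.read_camera("wrist")
d=dict(px=p["pixels"],T=p["tool_from_camera"],K=p["intrinsics"],k1=p["k1"],P=P,R=R)
for z in(68,75):
  for a in (.5,.72):
    k=fit(d,484,73.5,a,z,W=50);print(z,k.x.round(3),k.fun.round(3))
```

```text
68 [485.378  75.907   0.512] 0.221
68 [485.438  75.889   0.51 ] 0.221
75 [483.645  74.151   0.535] 0.283
75 [483.82   74.288   0.531] 0.283
```

```bash
python3 -m pendant '[[0,0,0,6],[0,0,0,11.5],[0,0,0,11.5]]'
python3 - <<'E'
from h import *
go([484.3,74,73],2.096)
p=vision.read_camera("wrist"); cv2.imwrite("pics/w12.png",cv2.resize(p["pixels"][150:360,180:460,::-1],None,fx=2.8,fy=2.8))
E
```

```text
t: 22.98
eef_pos: [484.0, 73.5, 140.0]
tcp_rot: [3.135, 0.007, 2.093]
ft_force: [0.2, 0.5, -0.4]
opening: 0.498
rel [ 0.7  0.1 67. ] turn -0.2 j1 0.018 j6 -2.072 yaw 2.093 p [484.   73.5 140. ]
```

View pics/w12.png

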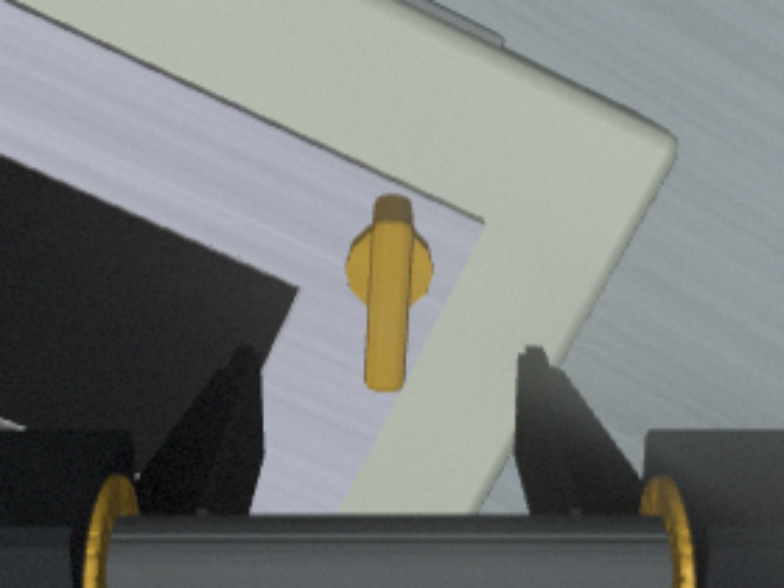

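Aligned, with the blade at px 388 between fingers centred at 389. I'll descend and grip.

```bash
python3 -m pendant '[[0,0,22,1],[0,0,44,2],[0,0,66,2],[0,0,67,2]]'; python3 -m pendant '[[0,0,0,0],[0,0,0,0],[0,0,0,0],[0,0,0,0],[0,0,0,0]]' 1; python3 m.py
```

```text
t: 23.52
eef_pos: [484.0, 73.3, 72.0]
tcp_rot: [3.137, 0.006, 2.061]
ft_force: [-0.8, -0.4, 0.8]
opening: 0.501
t: 24.15
eef_pos: [484.2, 73.2, 72.3]
tcp_rot: [3.137, 0.006, 2.061]
ft_force: [0.2, -1.8, 2.5]
opening: 0.102
t 24.15 yaw 2.061 F [ 0.2 -1.8  2.5] M [-0.206  0.106 -0.01 ] open 0.102 p [484.2  73.2  72.3] j6 -2.04 tau6 -0.006
```

```bash
python3 -m pendant '[[0,0,0.2,10],[0,0,0.4,20],[0,0,0.7,30],[0,0,0.9,40]]' >/dev/null; python3 m.py
python3 -m pendant '[[0,0,0.2,10],[0,0,0.4,20],[0,0,0.7,30]]' >/dev/null; python3 m.py
python3 -m pendant '[[0,0,0.1,5],[0,0,0.1,5]]' >/dev/null; python3 m.py
```

```text
t 24.65 yaw 1.358 F [ 0.8 -0.9  3.2] M [-0.419  0.051  0.021] open 0.105 p [484.2  73.   71.5] j6 -1.336 tau6 -2.235
t 25.02 yaw 0.829 F [-0.9 -1.6  1.2] M [-0.412  0.149  0.029] open 0.108 p [484.2  72.9  70.8] j6 -0.807 tau6 -2.233
t 25.27 yaw 0.742 F [ 0.1 -0.6 -0.3] M [-0.227  0.023  0.092] open 0.102 p [484.1  72.8  70.7] j6 -0.72 tau6 0.862
```

```bash
for i in 1 2; do python3 -m pendant '[[0,0,0.1,5],[0,0,0.1,5]]' >/dev/null; python3 m.py; done
```

```text
t 25.52 yaw 0.657 F [ 0.3 -1.6 -0.2] M [-0.262  0.107  0.058] open 0.103 p [484.1  72.8  70.6] j6 -0.635 tau6 0.731
t 25.77 yaw 0.573 F [-0.2 -1.1  0.2] M [-0.304  0.046  0.073] open 0.103 p [484.1  72.8  70.5] j6 -0.551 tau6 0.711
```

```bash
python3 -m pendant '[[0,0,0.1,5],[0,0,0.1,5]]' >/dev/null; python3 m.py
```

```text
t 26.02 yaw 0.489 F [0.5 0.3 0. ] M [-0.263  0.106  0.031] open 0.104 p [484.1  72.8  70.4] j6 -0.467 tau6 0.703
```

```bash
python3 -m pendant '[[0,0,0.1,5],[0,0,0.1,5]]' >/dev/null; python3 m.py
```

```text
t 26.27 yaw 0.406 F [ 0.1 -1.4 -0.3] M [-0.194  0.093  0.023] open 0.103 p [484.1  72.8  70.3] j6 -0.384 tau6 0.699
```

```bash
python3 -m pendant '[[0,0,0.1,5],[0,0,0.1,5]]' >/dev/null; python3 m.py
```

```text
t 26.52 yaw 0.322 F [ 0.9 -1.1  0.2] M [-0.257  0.093  0.063] open 0.104 p [484.   72.8  70.2] j6 -0.3 tau6 0.697
```

```bash
python3 -m pendant '[[0,0,0.1,5],[0,0,0.1,5]]' >/dev/null; python3 m.py
```

```text
t 26.77 yaw 0.239 F [0.5 0.  0.3] M [-0.269  0.047  0.048] open 0.103 p [484.   72.8  70.1] j6 -0.217 tau6 0.696
```

```bash
python3 -m pendant '[[0,0,0.1,5],[0,0,0.1,5]]' >/dev/null; python3 m.py
```

```text
t 27.02 yaw 0.155 F [-0.3 -0.2  0.1] M [-0.21   0.201  0.066] open 0.102 p [484.   72.8  70. ] j6 -0.133 tau6 0.692
```

```bash
python3 -m pendant '[[0,0,0.1,5],[0,0,0.1,5]]' >/dev/null; python3 m.py
```

```text
t 27.27 yaw 0.072 F [ 0.  -1.1  0.4] M [-0.348  0.194  0.031] open 0.105 p [484.   72.8  69.9] j6 -0.05 tau6 0.689
```

```bash
python3 -m pendant '[[0,0,0.1,5],[0,0,0.1,5]]' >/dev/null; python3 m.py
```

```text
t 27.52 yaw -0.011 F [-0.5 -0.8  1.1] M [-0.329  0.167  0.123] open 0.101 p [484.   72.8  69.8] j6 0.033 tau6 0.769
```

```bash
python3 -m pendant '[[0,0,0.05,4],[0,0,0.05,4]]' >/dev/null; python3 m.py
```

```text
t 27.77 yaw -0.077 F [-1.  -1.4  1.7] M [-0.311  0.276  0.16 ] open 0.102 p [483.9  72.8  69.8] j6 0.099 tau6 0.724
```

```bash
python3 -m pendant '[[0,0,0,4],[0,0,0,4]]' >/dev/null; python3 m.py
```

```text
t 28.02 yaw -0.143 F [-0.2 -0.9  1. ] M [-0.226  0.23   0.293] open 0.103 p [484.   72.8  69.9] j6 0.166 tau6 0.824
```

Firm: Mz is 0.293, up from about 0.05. I'll release and go to nut 3.

```bash
python3 -m pendant '[[0,0,0,0],[0,0,0,0],[0,0,-30,0],[0,0,-68,0],[0,0,-68,-10],[0,0,-68,-20],[0,0,-68,-30],[0,0,-68,-40]]' 0.5
python3 - <<'E'
from h import *
go([615.8,-66,140],1.36)
E
```

```text
t: 29.02
eef_pos: [483.5, 73.1, 137.8]
tcp_rot: [3.135, -0.003, 0.561]
ft_force: [0.3, 0.4, 0.4]
opening: 0.499
rel [ 38.  188.2  -0.8] turn -45.8 j1 0.017 j6 -0.54 yaw 0.561 p [483.5  73.1 137.8]
```

```bash
python3 -m pendant '[[8,40,-2,-9],[16,80,-2,-18],[24,120,-2,-27],[32,160,-2,-36],[38,188.2,-2,-45.8],[38,188.2,-2,-45.8],[38,188.2,-2,-45.8]]'
python3 - <<'E'
from fit import *
go([615.8,-66,73],1.36)
s,P,R=pose()
p=vision.read_camera("wrist"); cv2.imwrite("pics/w13.png",cv2.resize(p["pixels"][150:360,180:460,::-1],None,fx=2.8,fy=2.8))
d=dict(px=p["pixels"],T=p["tool_from_camera"],K=p["intrinsics"],k1=p["k1"],P=P,R=R)
k=fit(d,615.5,-66,-.2,75,W=45);print(k.x.round(3),k.fun.round(3))
E
```

```text
t: 29.9
eef_pos: [615.1, -65.5, 140.9]
tcp_rot: [3.136, 0.002, 1.359]
ft_force: [0.1, 0.1, 0.4]
opening: 0.503
rel [-0.2  0.3 67.9] turn -0.1 j1 -0.212 j6 -1.569 yaw 1.359 p [615.1 -65.5 140.9]
[ 6.14752e+02 -6.54340e+01 -4.49000e-01] 0.288
```

View pics/w13.png

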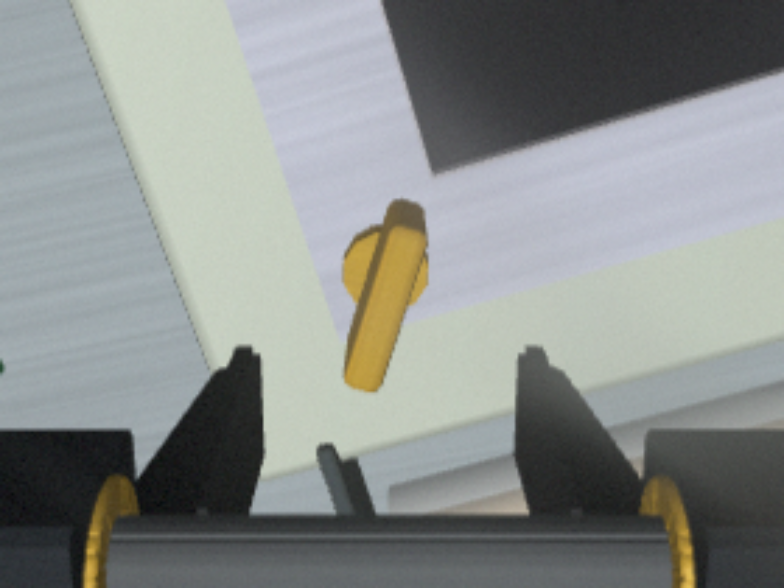

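Nut 3's blade tilts about 14°. I'll align to it.

```bash
python3 -m pendant '[[-0.3,0,0,7],[-0.3,0,20,13.8],[-0.3,0,20,13.8]]'
python3 - <<'E'
from fit import *
go([615,-65.5,73],1.12)
p=vision.read_camera("wrist"); cv2.imwrite("pics/w14.png",cv2.resize(p["pixels"][150:360,180:460,::-1],None,fx=2.8,fy=2.8))
E
```

```text
t: 30.32
eef_pos: [614.1, -64.8, 120.4]
tcp_rot: [3.137, 0.001, 1.119]
ft_force: [0.1, -0.2, -0.8]
opening: 0.503
rel [-0.2  0.9 47.4] turn -0.1 j1 -0.211 j6 -1.328 yaw 1.119 p [614.1 -64.8 120.4]
```

View pics/w14.png

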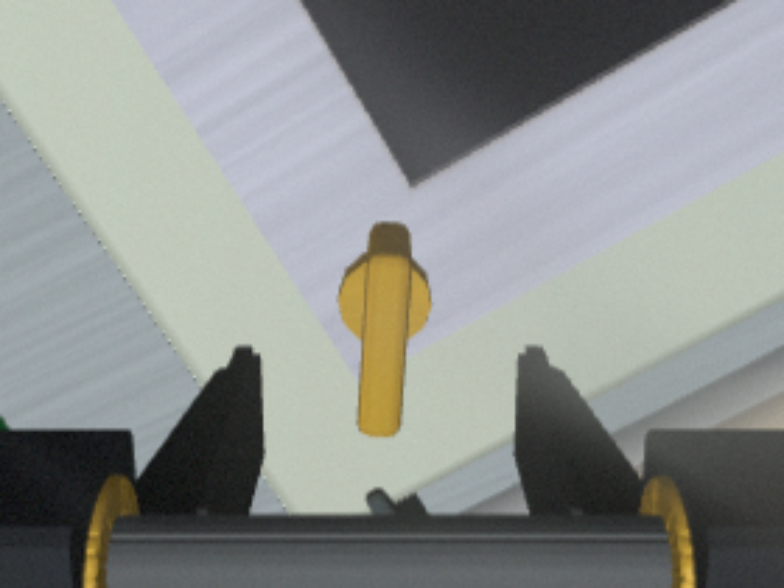

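```bash
python3 -m pendant '[[-0.8,0.5,22,1],[-0.8,0.5,44,2],[-0.8,0.5,47.5,2],[-0.8,0.5,47.5,2]]'; python3 -m pendant '[[0,0,0,0],[0,0,0,0],[0,0,0,0],[0,0,0,0],[0,0,0,0]]' 1; python3 m.py
```

```text
t: 30.88
eef_pos: [615.3, -66.0, 74.5]
tcp_rot: [3.135, 0.001, 1.088]
ft_force: [-0.6, -0.0, 0.0]
opening: 0.5
t: 31.5
eef_pos: [615.2, -66.3, 74.7]
tcp_rot: [3.135, 0.001, 1.088]
ft_force: [-1.3, -2.7, 2.3]
opening: 0.102
t 31.5 yaw 1.088 F [-1.3 -2.7  2.3] M [-0.483  0.238 -0.067] open 0.102 p [615.2 -66.3  74.7] j6 -1.298 tau6 -0.01
```

```bash
python3 -m pendant '[[0,0,0.2,10],[0,0,0.4,20],[0,0,0.7,30],[0,0,0.9,40]]' >/dev/null; python3 m.py
python3 -m pendant '[[0,0,0.2,10],[0,0,0.4,20],[0,0,0.7,30]]' >/dev/null; python3 m.py
python3 -m pendant '[[0,0,0.1,5],[0,0,0.1,5]]' >/dev/null; python3 m.py
```

```text
t 32.0 yaw 0.384 F [1.2 0.6 1.5] M [ 0.004 -0.103  0.101] open 0.103 p [615.5 -66.2  73.9] j6 -0.594 tau6 -2.233
t 32.38 yaw -0.145 F [ 1.5 -0.2 -0. ] M [-0.142 -0.106  0.082] open 0.104 p [615.8 -66.2  73.2] j6 -0.065 tau6 -2.231
t 32.62 yaw -0.232 F [ 0.6 -0.3 -0.7] M [-0.244  0.046  0.08 ] open 0.104 p [615.9 -66.2  73.1] j6 0.022 tau6 0.862
```

```bash
for i in 1 2; do python3 -m pendant '[[0,0,0.1,5],[0,0,0.1,5]]' >/dev/null; python3 m.py; done
```

```text
t 32.88 yaw -0.317 F [-0.2 -0.4 -0.5] M [-0.257  0.057  0.025] open 0.101 p [616.  -66.2  73. ] j6 0.106 tau6 0.723
t 33.12 yaw -0.401 F [0.4 0.3 0.1] M [-0.251  0.104  0.017] open 0.103 p [616.  -66.2  72.9] j6 0.191 tau6 0.7
```

```bash
python3 -m pendant '[[0,0,0.1,5],[0,0,0.1,5]]' >/dev/null; python3 m.py
```

```text
t 33.38 yaw -0.485 F [ 0.2 -0.9  0.5] M [-0.244  0.113  0.064] open 0.1 p [616.1 -66.3  72.9] j6 0.274 tau6 0.687
```

```bash
python3 -m pendant '[[0,0,0.1,5],[0,0,0.1,5]]' >/dev/null; python3 m.py
```

```text
t 33.62 yaw -0.568 F [-0.2 -0.8 -0.2] M [-0.335  0.081  0.003] open 0.101 p [616.1 -66.3  72.8] j6 0.358 tau6 0.68
```

```bash
python3 -m pendant '[[0,0,0.1,5],[0,0,0.1,5]]' >/dev/null; python3 m.py
```

```text
t 33.88 yaw -0.652 F [ 1.5 -0.5  0.5] M [-0.352  0.116  0.155] open 0.104 p [616.2 -66.3  72.8] j6 0.442 tau6 0.789
```

```bash
python3 -m pendant '[[0,0,0,4],[0,0,0,4]]' >/dev/null; python3 m.py
```

```text
t 34.12 yaw -0.718 F [ 0.9 -0.4  1.2] M [-0.296  0.112  0.227] open 0.104 p [616.2 -66.3  72.8] j6 0.508 tau6 0.754
```

```bash
python3 -m pendant '[[0,0,0,3],[0,0,0,3]]' >/dev/null; python3 m.py; python3 -m pendant '[[0,0,0,0],[0,0,0,0]]' >/dev/null; python3 m.py
```

```text
t 34.38 yaw -0.767 F [ 0.9 -2.6  1.5] M [-0.366  0.097  0.349] open 0.1 p [616.2 -66.4  72.8] j6 0.556 tau6 0.704
t 34.62 yaw -0.765 F [ 1.2 -1.5  1.2] M [-0.353  0.136  0.372] open 0.103 p [616.2 -66.4  72.8] j6 0.555 tau6 0.271
```

```bash
python3 -m pendant '[[0,0,0,0],[0,0,0,0],[0,0,-40,0],[0,0,-100,0],[-40,-40,-160,0],[-80,-80,-220,0],[-80,-80,-220,0],[-80,-80,-220,0]]' 0.5
python3 - <<'E'
from fit import *
s,P,R=pose();print(P.round(1),s["tcp_rot"])
p=vision.read_camera("wrist"); cv2.imwrite("pics/w15.png",p["pixels"][:,:,::-1])
d=dict(px=p["pixels"],T=p["tool_from_camera"],K=p["intrinsics"],k1=p["k1"],P=P,R=R)
for n,x,y,a in (("n1",484,74,0.),("n2",603,84,1.1),("n3",615.5,-65.5,1.0),("n4",496.3,-75.2,-.22)):
  try:
    k=fit(d,x,y,a if n!="n1" else 1.57,72.5,W=28);print(n,k.x.round(3),k.fun.round(3))
  except Exception as e: print(n,"fail")
E
```

```text
t: 35.62
eef_pos: [612.6, 49.4, 294.4]
tcp_rot: [-3.137, -0.011, -0.763]
ft_force: [-0.6, 0.5, -0.7]
opening: 0.497
[612.6  49.4 294.4] [-3.13682749 -0.01091306 -0.76261656]
n1 [484.01   74.615   1.615] 0.206
n2 [602.328  83.568   1.112] 0.395
n3 [614.279 -68.433   1.271] 3.091
n4 [500.098 -73.798   0.849] 6.312
```

View pics/w15.png

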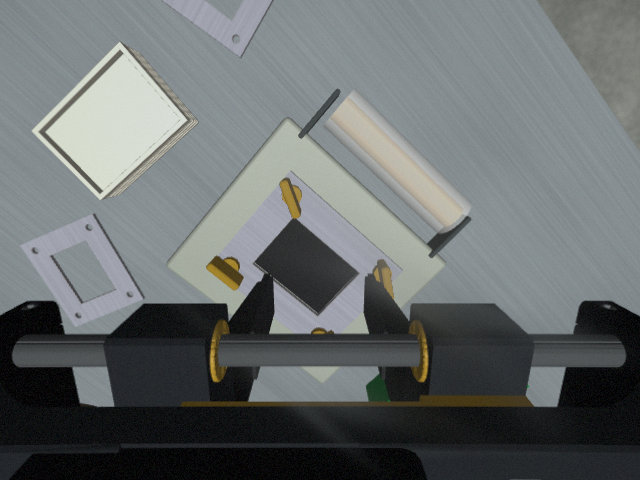

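Nuts 1 and 2 stand at the angles I left them; nuts 3 and 4 are hidden. I'll shift to see those.

```bash
python3 -m pendant '[[0,60,0,0],[0,110,0,0],[0,110,0,0]]'
python3 - <<'E'
from fit import *
s,P,R=pose();print(P.round(1),s["tcp_rot"])
p=vision.read_camera("wrist"); cv2.imwrite("pics/w16.png",p["pixels"][:,:,::-1])
d=dict(px=p["pixels"],T=p["tool_from_camera"],K=p["intrinsics"],k1=p["k1"],P=P,R=R)
for n,x,y,a in (("n1",484,74,1.57),("n3",615.5,-65.5,1.0),("n4",496.3,-75.2,-.22)):
  try:
    k=fit(d,x,y,a,72.5,W=28);print(n,k.x.round(3),k.fun.round(3))
  except Exception as e: print(n,"fail")
E
```

```text
t: 36.05
eef_pos: [534.0, -33.7, 291.3]
tcp_rot: [-3.14, -0.007, -0.767]
ft_force: [0.3, 0.5, 0.4]
opening: 0.504
[534.  -33.7 291.3] [-3.14046437 -0.00741993 -0.76718948]
n1 [483.541  74.148   1.714] 0.203
n3 [615.648 -66.43    1.126] 0.57
n4 [ 4.94311e+02 -7.58510e+01 -3.90000e-02] 0.876
```

View pics/w16.png

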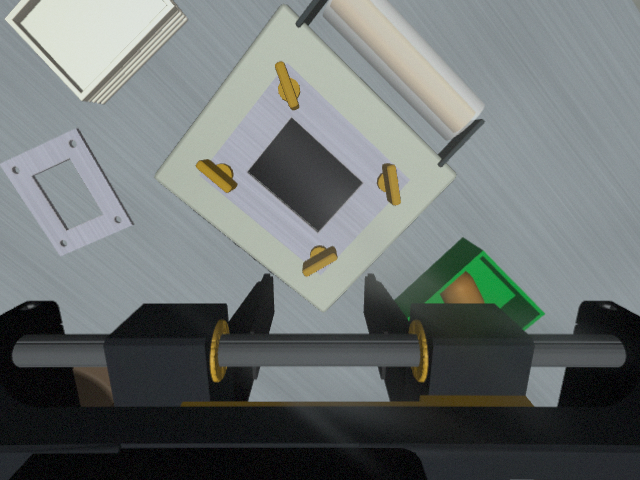

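All four blades are free and at their tightened angles, and the trays and basket look undisturbed. The gripper is clear, so I'll hand in.

```bash
python3 m.py
python3 - <<'E'
from cell import job
print(job.job_done())
E
```

```text
t 36.1 yaw -0.767 F [ 0.2 -0.4  0. ] M [-0.129  0.092 -0.056] open 0.502 p [535.3 -32.7 291.5] j6 0.585 tau6 -0.203
the job is handed in; nothing more can be done
None
```

I tightened the nuts in cross order, 4, 2, 1, then 3, released each one, and handed in at about 36 s with the gripper open and clear. No verdict came back.

| Nut | Turned while gripped (rad) | Torque at firm (N m) | Note |
|---|---|---|---|
| 4 | 2.4 | 0.29 | |
| 2 | 2.1 | 0.40 | One step past my aim; I estimate 0.2 rad of wind-up, under the 0.32 limit |
| 1 | 2.2 | 0.29 | |
| 3 | 1.85 | 0.37 | |

Running torque before firming up was about 0.03 to 0.1 N m.

**What went wrong or disagreed:**
- **First grip on nut 4:** the fingers shut above the blade, because the real fingertips sit higher than the reported TCP. They turned there without touching anything, and I regripped 15 mm lower.
- **Nuts 1 and 3:** their blades stood about 0.2 rad further clockwise than my first fit from farther away. I realigned to the close-up view before gripping; I don't know whether the fit was off or the nuts had moved.
- **Final blade angles:** nuts 1 and 2 matched how I left them within about 0.15 rad. Nut 3 was 0.13 rad off and nut 4 was 0.18 rad off, both on poor fits, and I did not grip any nut again to check.
- **Plate height and level:** I could not measure these from the pictures. They follow only from all four nuts having firmed up.

The trays and basket looked undisturbed in the last picture, and the wrist force was near zero.

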